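Set and clamp a block of cards in the bench press

TASK

Get the block of cards ready for padding in the bench screw press: with a fingertip push the block in under the platen until its far end sits fully home and square against the press's back stop, then push on an arm of the three-arm handle, clockwise seen from above, until the platen bears firmly on the block. Push only: lift or carry nothing, and leave the other things on the table where they are.

Things in the scene. Friction and masses are not known exactly. Their poses are not given: they have to be found in the camera images.
- press: Bench screw press of grey cast iron, bolted down. Origin on the table top under the screw's vertical axis; its +x points from the open front to the back stop, z up. Base plate 320 mm (x -205 to +115) by 240 mm, top at z = 20 mm. Posts of 22 mm diameter at x = 0, y = +/-95 mm (ends at z = 168 mm) carry a crosshead beam, 46 mm along x, 230 mm along y, top at z = 147 mm (boss on the axis 152 mm).
- stop_face (a point): Middle of the face of the back stop (at x = +85 mm of the press, 42 mm above the table), a steel plate 160 mm wide, top 77 mm above the table; axes as the press.
- card_block: Loose manila block of cards, 241 mm (its x) by 105 mm by 45 mm high, 0.6 to 0.9 kg, firm. It lies on the base plate partly under the platen, out of line by up to 0.1 rad and 25 to 75 mm short of the stop. Origin at the centre of its underside, +x towards the stop. It slides at some 1.5 to 3.5 N. When home, about 65 mm stick out in front of the platen.
- block_back (a point): Centre of the block's far end face (the one that goes against the stop).
- block_front (a point): Centre of the block's near end face (the free one, to push on), 22.5 mm above the block's underside. A fingertip on this face hardly slips along it, so a block that meets the stop at one corner is squared by swinging its near end sideways, from this face or from the block's long side, about that corner.
- handle_hub (a point): Point on the screw axis at mid-height of the handle's arms: 195 mm above the table at handle value 0, sinking as the handle turns. Hub 38 mm in diameter, from 16 mm below to 14 mm above this point. Three level round arms, 12 mm thick, 120 degrees apart, end in black 26 mm balls centred 86 mm from the axis. From arm centre to the beam below at least 30 mm.
- ball_end (a point): Centre of the ball of one of the three arms (the other two are at 120 and 240 degrees round the axis from it).
- handle (a joint): Turn of the handle in rad, growing clockwise from above; starts at 0 to 2.1. Clockwise lowers platen, screw and handle together by 20 mm a turn. Turns at about 0.15 N m (2 to 3 N at 55 mm from the axis) and stays where it is left. The platen touches the block at about 4.1 rad; from there the push needed grows, up to a dead stop at about 4.9 rad.
- glue_jar: Bystander: white jar with lid, 66 mm diameter, 80 mm high, standing beside the press. Origin under its centre.
- brush: Bystander: brush about 190 mm long lying beside the press.
- tape_roll: Bystander: roll of brown tape lying flat, 100 mm diameter, 48 mm high, in front of the press. Origin under its centre.
- rubber_stamp: Bystander: wooden hand stamp, foot 60 by 34 mm, 75 mm high, in front of the press. Origin under its centre.
- stapler: Bystander: desk stapler, 150 by 38 mm, 55 mm high. Origin under its centre.
- tag_bundle: Bystander: small bundle of tags, 120 by 60 by 40 mm. Origin under its centre.
- water_bottle: Bystander: water bottle, 64 mm diameter, 200 mm high. Origin under its centre.
- platen: Pressing plate, rubber-faced steel, 166 mm (press x -90 to +76 mm) by 140 mm, 18 mm thick, guided on the posts. Origin on the screw axis in its underside: 78 mm above the table at handle value 0, 65 mm when it just touches the block (base plate 20 + block 45).

How it is judged:
By the outcome, as a careful person would: the job done as asked, in the order asked, and still so for the second after the job is handed in, with the robot touching nothing.
It also fails if it takes over 72 s, if anything falls off the work surface, if the arm or the gripper's body presses on something with over 40 N, if the wrist force passes 120 N, or if a joint passes its speed limit or range.

ROBOT

A 7-joint arm with a two-finger parallel gripper is mounted at the origin on the work surface. World frame = base frame: x ahead of the robot, y to its left, z up, the work surface at z = 0. Lengths are in m, angles in rad, forces in N, time in s.
With the tool pointing down it reaches from about 0.425 to 0.875 m from the base axis. Payload 4.7 kg.
Tool frame: the origin (TCP) lies on the centre line of the jaws, within the pads' length; the fingertips stand tips_ahead ahead of it and the grasp point (between the pads) lies 8 mm behind it (tips_ahead is the distance from the TCP to the fingertips, in m); z points along the fingers, y is the line along which they close (so a half turn about z gives the same grasp; the last joint's range is limited). The gripper opens to 85 mm and grips with 20 to 120 N. Pads are 22 mm wide; open, the fingers measure 114 mm over their backs; the gripper's body (76 mm by 85 mm) begins 54 mm behind the grasp point. The pads swing forward as they close: fully open they stand 13 mm farther back than shut.
Start: joints at [1.256, 0.321, -0.07, 1.45, 0.023, 1.371, -0.057], TCP at [0.21, -0.615, 0.242] pointing down, gripper open.
Joint ranges: [-2.86, 2.86], [-0.3, 2.09], [-1.38, 1.24], [0.06, 2.45], [-1.56, 4.7], [0.09, 2.05], [-2.69, 2.69]. Speed limits (rad/s): [2.57, 2.57, 3.14, 3.14, 3.14, 3.14, 3.14].

INTERFACE

Orientations are given as a rotation vector (axis times angle).
In Python, from workcell import goto, movel, goto_joints, open_gripper, clamp, sleep, inverse_kinematics, state, grab_frame, get_calibration, IKError, close_job, tips_ahead gives the robot as it stands. Calls block until the motion is done:
- goto(position, orientation): joint-space move of the TCP to a pose.
- movel(position, vel=0.15, ori=None): straight line of the TCP; ori=None keeps the orientation; vel is the mean speed in m/s.
- goto_joints(angles): joint-space move.
- open_gripper() and clamp(): open the fingers fully, or close them until they stop; the grip force is fixed at half the most.
- sleep(seconds).
- inverse_kinematics(position, orientation): joint angles nearest the present ones, or None.
- state(): the state.
- grab_frame(name): name is "side" or "top" or "wrist"; returns (picture, depth): 384x512x3 uint8, blue, green, red; 384x512 float32, m along the optical axis (not along the pixel's ray), 0 where there is no reading.
- get_calibration(name): a dict with "vertical_fov" (degrees; the focal length in pixels is half the picture's height over the tangent of half this angle, whatever the lens; pixels are square), "cx", "cy" (the principal point, pixels), "R" (3x3) and "t" (3): a world point X has camera coordinates R X + t. Camera axes: x right, y down, z forward; pixel columns grow to the right and rows downward; lengths in m; the calibration is good to about 2 mm. A picture is of the moment at which its call begins: read the wrist's pose just before it. get_calibration takes no time and is no camera call; for the wrist camera it gives the pose at the moment of the call.
A pose or a line that the arm cannot do raises IKError and nothing moves.
- close_job(): hands the job in; it is judged then, once.
The state is a dict: "t": time; "joints": joint angles; "joint_vel": joint speeds; "effort": joint torques, N m; "position": TCP position; "eef_rot": TCP orientation; "ft_force": force on the tool from outside, world axes, zero at the start; "ft_torque": the same for the moment, N m; "width": finger opening in m; "finger_force": force on a finger pad.
Only numpy, scipy, OpenCV 4.12 (cv2) and the standard library are available. Lean on these libraries where they do the work, as an engineer would, in place of code of your own. Each camera call takes 0.05 s, during which the arm holds its last target. There are 200 camera calls.

## Working session

There is one attempt and no reset: what is moved stays moved. The work goes in short steps, each a Python script; the robot and the scene stay as the last script left them, time stands still between calls to the robot, and variables do not carry over. Pictures are saved under pics/ and viewed, at most 10 in all, crops included, and the job is handed in when it is done.

```bash
ls; mkdir -p pics
python3 - <<'E'
from workcell import *
import cv2,numpy as np
s=state();print(s['t'],s['position'],s['eef_rot'],s['width'],tips_ahead if not callable(tips_ahead) else tips_ahead())
for n in('top','side'):
    p,d=grab_frame(n);cv2.imwrite(f'pics/{n}0.png',p);np.save(f'pics/{n}0.npy',d);c=get_calibration(n);print(n,c,(d>0).mean())
E
```

```text
pics
0.0 [ 0.20966494 -0.61470506  0.24120569] [-3.09734854e+00 -5.13822664e-01  6.59267073e-04] 0.08528383444286255 0.011
top {'vertical_fov': 55.74138585848069, 'cx': 258.17492277712006, 'cy': 188.5774782961038, 'R': array([[ 0.00965109, -0.9998913 , -0.01114656],
       [-0.98363483, -0.00748738, -0.18001793],
       [ 0.17991491,  0.01270151, -0.98360017]]), 't': array([0.0029312 , 0.59033467, 1.02134143])} 0.995941162109375
side {'vertical_fov': 51.92642685827057, 'cx': 256.20783011485975, 'cy': 189.14906099975332, 'R': array([[ 0.97882301, -0.20409842, -0.01579062],
       [-0.15088959, -0.66720792, -0.72942849],
       [ 0.13833957,  0.71636403, -0.6838748 ]]), 't': array([-0.55520563,  0.20490508,  1.2441044 ])} 0.9959869384765625
```

View pics/top0.png

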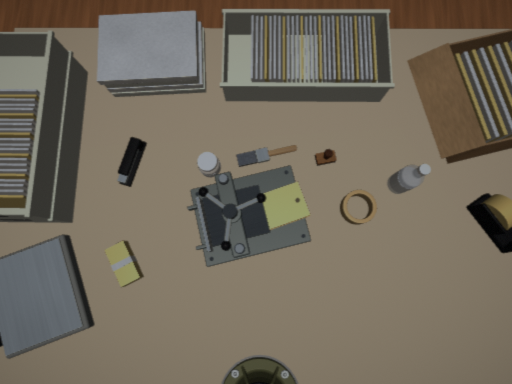

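View pics/side0.png

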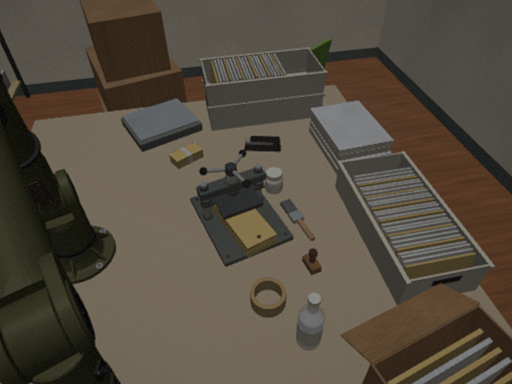

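The top view shows the press around (231,212), with its back stop to the left (about world +y), the yellow block front at about (308,205), and the balls at (203,191), (261,198) and (226,246). I'll zoom in and measure.

```bash
cat > h.py <<'E'
import numpy as np,cv2
from workcell import *
def ray(cal,uv,z):
    f=192/np.tan(np.radians(cal['vertical_fov']/2));R,t=cal['R'],cal['t']
    d=R.T@np.array([(uv[0]-cal['cx'])/f,(uv[1]-cal['cy'])/f,1]);o=-R.T@t
    return o+d*(z-o[2])/d[2]
def proj(cal,X):
    f=192/np.tan(np.radians(cal['vertical_fov']/2));c=cal['R']@X+cal['t'];return c[:2]/c[2]*f+[cal['cx'],cal['cy']]
def cloud(cal,d):
    f=192/np.tan(np.radians(cal['vertical_fov']/2));v,u=np.mgrid[:384,:512]
    c=np.stack([(u-cal['cx'])/f*d,(v-cal['cy'])/f*d,d],-1);return (c-cal['t'])@cal['R']
E
python3 - <<'E'
from h import *
p=cv2.imread('pics/top0.png');d=np.load('pics/top0.npy');cal=get_calibration('top')
cv2.imwrite('pics/crop.png',cv2.resize(p[145:285,170:330],None,fx=5,fy=4.2*5/4.2,interpolation=cv2.INTER_CUBIC)[:600] if 0 else cv2.resize(p[150:270,180:330],None,fx=5,fy=5,interpolation=cv2.INTER_CUBIC))
W=cloud(cal,d)
print('table z',np.median(W[300:340,150:200,2]))
hsv=cv2.cvtColor(p,cv2.COLOR_BGR2HSV)
m=cv2.inRange(hsv,(22,90,90),(34,255,255));m[:, :240]=0;m[:,325:]=0;m[:150]=0;m[260:]=0
cs,_=cv2.findContours(m,0,2);c=max(cs,key=cv2.contourArea);print(cv2.contourArea(c),cv2.minAreaRect(c))
ap=cv2.approxPolyDP(c,4,True)[:,0];print(ap.tolist(),[ray(cal,a,.065).round(4).tolist() for a in ap])
print('blk z',np.median(W[...,2][m>0]))
for n,uv,z in[('b1',(203,191),.19),('b2',(261,198),.19),('b3',(226,246),.19),('hub',(231,212),.205),('p1',(223,178),.168),('p2',(239,248),.168)]:
    u,v=uv;print(n,ray(cal,uv,z).round(4),W[v,u].round(4))
E
```

```text
table z 0.0011755902740020665
0.0 ((272.0, 228.0), (0.0, 0.0), 0.0)
[[272, 228]] [[0.4735, -0.0329, 0.065]]
blk z 0.06296881950968698
b1 [0.5579 0.1486 0.19  ] [0.5549 0.1457 0.2071]
b2 [ 0.5408 -0.0012  0.19  ] [ 0.5388 -0.0013  0.2027]
b3 [0.4183 0.0856 0.19  ] [0.4179 0.084  0.2056]
hub [0.5023 0.0737 0.205 ] [0.5021 0.0735 0.2068]
p1 [0.5972 0.1003 0.168 ] [0.5972 0.1003 0.168 ]
p2 [0.414  0.0542 0.168 ] [0.4141 0.0543 0.1673]
```

View pics/crop.png

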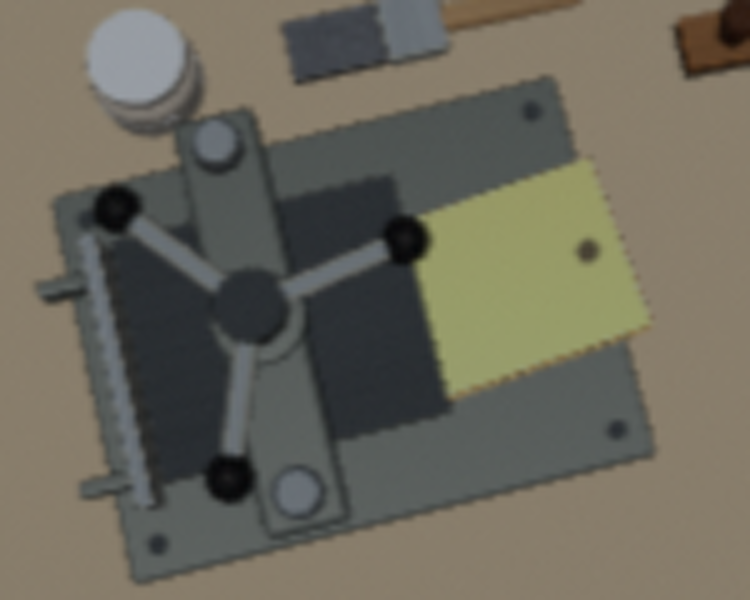

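The balls, posts and block protrusion are clear in the crop. The block is skewed about 5° to the press, and the depth readings agree with the given heights. Next I'll fix the press and block poses.

```bash
cat >> h.py <<'E'
P=np.array([.5057,.0774]);xa=np.array([-.2440,.9698]);ya=np.array([-.9698,-.2440])
def w2p(X): X=np.asarray(X)[...,:2]-P; return np.stack([X@xa,X@ya],-1)
def p2w(x,y): return P+x*xa+y*ya
def block(p,d,cal,show=False):
    """yellow top of block -> front corners / yaw in press frame"""
    W=cloud(cal,d);hsv=cv2.cvtColor(p,cv2.COLOR_BGR2HSV);q=w2p(W)
    m=cv2.inRange(hsv,(20,60,70),(40,255,255))&((np.abs(q[...,1])<.115)&(q[...,0]<-.05)&(q[...,0]>-.29)&(abs(W[...,2]-.064)<.006)).astype(np.uint8)*255
    m=cv2.morphologyEx(m,cv2.MORPH_CLOSE,np.ones((7,7)))
    c=max(cv2.findContours(m,0,1)[0],key=cv2.contourArea)[:,0]
    pts=w2p(np.array([ray(cal,a,.065) for a in c]))
    (lo,hi)=np.percentile(pts[:,0],[1,99])
    r=cv2.minAreaRect((pts*1000).astype(np.float32));B=cv2.boxPoints(r)
    return B,r,pts
E
python3 - <<'E'
from h import *
p=cv2.imread('pics/top0.png');d=np.load('pics/top0.npy');cal=get_calibration('top')
W=cloud(cal,d)
f=lambda x,y:(180+x/5-.4,150+y/5-.4)
for n,c,z in[('b1',(116,208),.19),('b2',(405,240),.19),('b3',(230,477),.19),('hub',(250,307),.205),('p1',(217,142),.168),('p2',(297,492),.168),('base0',(55,197),.02),('base1',(553,78),.02),('base2',(653,455),.02),('base3',(140,580),.02),('blkF1',(590,160),.065),('blkF2',(650,325),.065),('blkS1',(420,214),.065),('blkS2',(450,397),.065),('stop1',(88,237),.077),('stop2',(148,505),.077)]:
    X=ray(cal,f(*c),z);print(n,X.round(4),(w2p(X)*1000).round(1))
B,r,pts=block(p,d,cal);print(B.round(1).tolist(),r,len(pts))
s=get_calibration('side')
hsv=cv2.cvtColor(p,cv2.COLOR_BGR2HSV)
q=w2p(W)*1000
# objects in front
m=(W[...,2]>.02)&(q[...,0]<-215)&(q[...,0]>-420)&(abs(q[...,1])<150)
n,l,st,ce=cv2.connectedComponentsWithStats(m.astype(np.uint8))
for i in range(1,n):
    if st[i,4]>15: k=q[l==i];print('obj',st[i].tolist(),k.min(0).round(),k.max(0).round(),W[l==i][:,2].max().round(3))
for c in[(116,208),(405,240),(230,477)]:
    u,v=f(*c);k=W[int(v)-3:int(v)+5,int(u)-3:int(u)+5];print('balltop',k[...,2].max().round(4))
E
```

```text
b1 [0.5574 0.1491 0.19  ] [ 56.9 -67.6]
b2 [ 5.418e-01 -2.000e-04  1.900e-01] [-84.1 -16.1]
b3 [0.4208 0.0866 0.19  ] [29.7 80.1]
hub [0.5048 0.0773 0.205 ] [0.1 0.9]
p1 [0.5972 0.1003 0.168 ] [ -0.1 -94.3]
p2 [0.414  0.0542 0.168 ] [-0.1 94.5]
base0 [0.5935 0.2153 0.02  ] [ 112.3 -118.8]
base1 [ 0.6706 -0.0897  0.02  ] [-202.3 -119.1]
base2 [ 0.4404 -0.1477  0.02  ] [-202.4  118.2]
base3 [0.3647 0.1552 0.02  ] [109.8 117.8]
blkF1 [ 0.6099 -0.1076  0.065 ] [-204.9  -55.9]
blkF2 [ 0.513  -0.1413  0.065 ] [-213.9   46.3]
blkS1 [ 0.577  -0.0081  0.065 ] [-100.3  -48.3]
blkS2 [ 0.4705 -0.026   0.065 ] [-91.7  59.3]
stop1 [0.5599 0.1836 0.077 ] [ 89.8 -78.5]
stop2 [0.4077 0.1437 0.077 ] [88.2 78.9]
[[-216.0, 47.0], [-205.6999969482422, -57.900001525878906], [-82.69999694824219, -45.79999923706055], [-92.9000015258789, 59.0]] ((-149.3424835205078, 0.5951461791992188), (123.61268615722656, 105.385009765625), 5.5753912925720215) 141
obj [316, 149, 21, 15, 225] [-346. -135.] [-285. -101.] 0.077
obj [341, 190, 36, 34, 526] [-415.    5.] [-315.  104.] 0.053
balltop 0.2096
balltop 0.2086
balltop 0.209
```

The measurements match the given sizes: posts 189 mm apart, base 317×237 mm, block 105 mm wide. In the press frame the block's front centre is at about (-210,-5) mm and its yaw is about +0.095 rad. Pushing on the +y side of the near face should square it on the way in.

```bash
cat >> h.py <<'E'
from scipy.spatial.transform import Rotation as Ro
def ori(a):  # tool down, tool y along world angle a
    y=np.array([np.cos(a),np.sin(a),0]);z=np.array([0,0,-1.]);return Ro.from_matrix(np.c_[np.cross(y,z),y,z]).as_rotvec()
A=np.arctan2(xa[1],xa[0])
def fp():
    f=state()['ft_force'];return np.array([f[:2]@xa,f[:2]@ya,f[2]])
def pos(x,y,z): return [*p2w(x,y),z]
E
python3 - <<'E'
from h import *
np.set_printoptions(precision=3,suppress=True)
for nm,a in[('yx+',A),('yx-',A+np.pi),('yy+',A+np.pi/2),('yy-',A-np.pi/2)]:
    print(nm,[inverse_kinematics(pos(*q),ori(a)) for q in[(-.245,.038,.041),(-.17,.038,.041),(0,.055,.19),(.055,0,.19),(0,-.055,.19),(-.055,0,.19)]])
E
```

```text
yx+ [array([ 0.849,  0.394, -0.684,  1.878,  0.298,  0.973,  1.85 ]), array([ 0.785,  0.329, -0.729,  1.963,  0.269,  0.946,  1.741]), array([ 0.701, -0.041, -0.868,  1.953, -0.034,  1.216,  1.662]), array([ 0.688,  0.161, -1.071,  1.836,  0.15 ,  1.231,  1.39 ]), array([ 0.651,  0.325, -1.017,  1.706,  0.288,  1.272,  1.389]), array([ 0.701,  0.148, -0.856,  1.817,  0.119,  1.229,  1.627])]
yx- [array([ 0.679,  0.351, -0.48 ,  1.884,  0.196,  0.953, -1.215]), array([ 0.663,  0.299, -0.588,  1.967,  0.204,  0.934, -1.351]), array([ 0.851, -0.045, -1.011,  1.95 , -0.04 ,  1.216, -1.469]), array([ 0.756,  0.185, -1.154,  1.835,  0.179,  1.236, -1.775]), array([ 0.644,  0.322, -1.007,  1.706,  0.284,  1.271, -1.749]), array([ 0.733,  0.155, -0.893,  1.817,  0.128,  1.23 , -1.521])]
yy+ [array([-0.612,  0.52 ,  1.07 ,  1.928, -0.538,  1.016, -2.194]), array([-0.782,  0.419,  1.074,  2.014, -0.449,  0.968, -2.376]), None, None, None, None]
yy- [array([ 0.774,  0.372, -0.593,  1.881,  0.25 ,  0.963,  0.315]), array([ 0.726,  0.313, -0.66 ,  1.965,  0.236,  0.94 ,  0.195]), array([ 0.786, -0.043, -0.948,  1.951, -0.037,  1.216,  0.097]), array([ 0.706,  0.166, -1.092,  1.836,  0.156,  1.232, -0.186]), array([ 0.645,  0.322, -1.009,  1.706,  0.284,  1.271, -0.179]), array([ 0.732,  0.155, -0.892,  1.817,  0.128,  1.23 ,  0.05 ])]
```

```bash
cat >> h.py <<'E'
O=ori(A-np.pi/2)
E
python3 - <<'E'
from h import *
np.set_printoptions(precision=4,suppress=True)
clamp()
movel([.28,-.45,.30],vel=.3)
goto(pos(-.250,.038,.20),O)
movel(pos(-.250,.038,.042),vel=.2)
f0=fp();print(state()['t'],f0,state()['width'],w2p(state()['position']))
x=-.250;c=None
while x<-.185:
    x+=.004;movel(pos(x,.038,.042),vel=.06);f=fp()-f0
    if c is None and f[0]<-.8:c=x
    print(round(x,3),f)
    if f[0]<-12:break
p,d=grab_frame('top');B,r,_=block(p,d,get_calibration('top'));print(c,B,r,state()['t'])
cv2.imwrite('pics/t1.png',cv2.resize(p[130:290,170:350],None,fx=4,fy=4))
np.save('f0.npy',f0)
E
```

```text
4.0167 [-0.433   0.0079 -0.0874] 0.0002842084607265554 [-0.2507  0.0372]
-0.246 [-0.124   0.1408  0.3148]
-0.242 [ 0.0046  0.814  -0.0686]
-0.238 [0.636  0.5406 0.8637]
-0.234 [ 0.9667 -0.1484  0.5066]
-0.23 [ 0.1679 -0.3789  0.4874]
-0.226 [0.5281 0.0976 0.3935]
-0.222 [-0.6222  0.2492  0.3169]
-0.218 [-0.7419  0.6314 -0.2358]
-0.214 [-0.734   0.5717 -0.1706]
-0.21 [0.7117 0.0584 0.5551]
-0.206 [ 0.0341  0.2432 -0.2889]
-0.202 [1.1267 0.1289 0.5542]
-0.198 [ 0.288   0.5574 -0.5609]
-0.194 [-0.6263  0.3601  0.0233]
-0.19 [-0.0437 -0.0618  0.4541]
-0.186 [ 0.0157 -0.2078  0.7948]
-0.182 [ 0.0065  0.6475 -0.1252]
None [[-171.2228   47.904 ]
 [-170.0588  -57.0473]
 [ -91.028   -56.1708]
 [ -92.192    48.7805]] ((-131.1254119873047, -4.1334075927734375), (79.03560638427734, 104.95771789550781), 0.6354413628578186) 8.3167
```

Yaw has dropped from 0.095 to about 0.01 rad with about 15 mm left to go. I'll finish near the centre line and press home.

Run:
```python
from h import *
np.set_printoptions(precision=4,suppress=True)
movel(pos(-.192,.038,.042),vel=.1);movel(pos(-.192,.006,.042),vel=.1);sleep(.2)
f0=fp();x=-.186
while x<-.150:
    x+=.002 if x<-.172 else .0007;movel(pos(x,.006,.042),vel=.05);f=fp()-f0
    if x>-.173:print(round(x,4),f,w2p(state()['position'])[0].round(4))
    if f[0]<-14:break
p,d=grab_frame('top');B,r,_=block(p,d,get_calibration('top'));print(B,r)
movel(pos(-.20,.006,.042),vel=.15)
p,d=grab_frame('top');B,r,_=block(p,d,get_calibration('top'));print(B,r,state()['t'])
np.save('pics/t2.npy',d);cv2.imwrite('pics/t2.png',cv2.resize(p[150:270,180:330],None,fx=5,fy=5,interpolation=cv2.INTER_CUBIC))
```

```text
-0.172 [-0.4915  0.647  -0.1467] -0.1716
-0.1713 [-0.6875 -0.6198 -0.1723] -0.1713
-0.1706 [-0.9536  0.0929 -0.0185] -0.1707
-0.1699 [-1.8076  0.1501 -0.4012] -0.1699
-0.1692 [-2.6326 -0.5758 -0.162 ] -0.1691
-0.1685 [-1.7463 -0.5073 -0.8349] -0.1684
-0.1678 [-1.1061  1.0226  1.2259] -0.1677
-0.1671 [-1.5397 -0.4479 -0.54  ] -0.167
-0.1664 [-1.0929 -1.1496 -0.297 ] -0.1663
-0.1657 [-3.6962 -0.0643 -1.1787] -0.1662
-0.165 [-4.8044 -1.0466 -0.3325] -0.1662
-0.1643 [-5.7885  0.0843 -2.7925] -0.1662
-0.1636 [-7.5777 -1.0177 -3.2378] -0.1662
-0.1629 [-8.7767 -1.5055 -3.171 ] -0.1662
-0.1622 [-9.8663 -1.8017 -3.7585] -0.1662
-0.1615 [-12.3079  -1.7519  -4.3339] -0.1662
-0.1608 [-13.0165  -0.9171  -2.8525] -0.1661
-0.1601 [-14.3145  -1.7357  -3.1854] -0.1661
[[-143.5122   47.4633]
 [-142.8113  -58.0884]
 [ -91.0238  -57.7445]
 [ -91.7247   47.8072]] ((-117.26800537109375, -5.140586853027344), (51.788673400878906, 105.55406951904297), 0.3804713189601898)
[[-156.1131   47.3624]
 [-154.9407  -58.3427]
 [ -91.0118  -57.6336]
 [ -92.1842   48.0714]] ((-123.56245422363281, -5.1356201171875), (63.932865142822266, 105.71153259277344), 0.6354414224624634) 15.8083
```

View pics/t2.png

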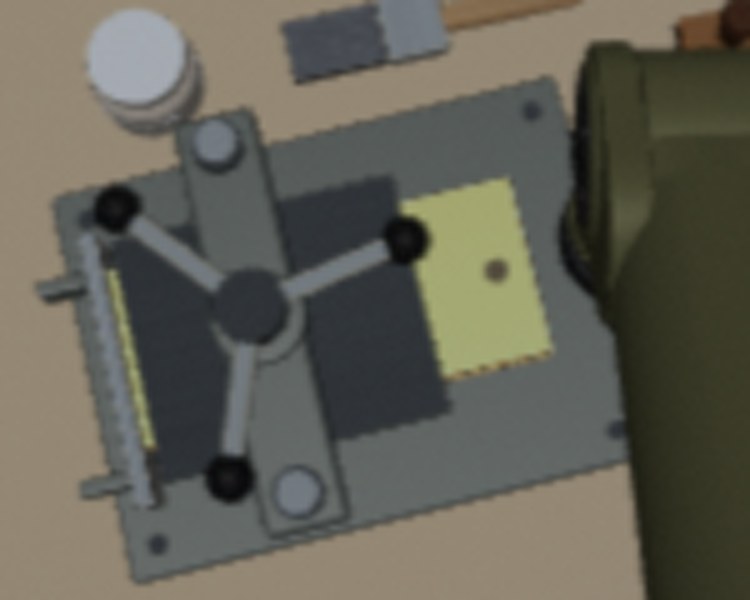

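The block is at the stop: stiff contact at -166.2 mm from 4 to 14 N, and the front face is at -155.5 mm against the expected -156. To confirm it is square, I'll push lightly on both sides and watch for any give.

Run:
```python
from h import *
np.set_printoptions(precision=4,suppress=True)
for y in(-.038,.030):
    movel(pos(-.175,y,.042),vel=.15);sleep(.1)
    f0=fp();x=-.170
    while x<-.150:
        x+=.0015;movel(pos(x,y,.042),vel=.05);f=fp()-f0
        print(y,round(x,4),f,(w2p(state()['position'])*1000).round(1))
        if f[0]<-12:break
    movel(pos(-.175,y,.042),vel=.15)
movel(pos(-.20,.03,.042),vel=.15);p,d=grab_frame('top');B,r,_=block(p,d,get_calibration('top'));print(B,r,state()['t'])
movel(pos(-.21,.03,.30),vel=.25)
p,d=grab_frame('top');cal=get_calibration('top');cv2.imwrite('pics/t3.png',p);W=cloud(cal,d)
B,r,_=block(p,d,cal);print(B,r)
q=w2p(W);m=(np.hypot(q[...,0],q[...,1])<.012);print('hubtop',np.median(W[...,2][m]),m.sum())
m=(q[...,0]>-.08)&(q[...,0]<-.04)&(abs(q[...,1])<.05)&(W[...,2]<.13);print('platen top',np.median(W[...,2][m]),m.sum())
print('block top',np.median(W[...,2][(q[...,0]>-.145)&(q[...,0]<-.105)&(abs(q[...,1])<.04)&(W[...,2]<.1)]),state()['t'])
```

```text
-0.038 -0.1685 [0.2938 0.0922 0.8149] [-168.3  -37.6]
-0.038 -0.167 [-0.2327 -0.0126  0.3527] [-167.  -38.]
-0.038 -0.1655 [-1.1947  0.5807  0.2371] [-166.2  -38.1]
-0.038 -0.164 [-4.3966 -1.7222 -1.2345] [-166.1  -38.3]
-0.038 -0.1625 [-6.6333 -2.2402 -2.763 ] [-166.   -38.5]
-0.038 -0.161 [-9.6918 -3.129  -2.807 ] [-165.9  -38.8]
-0.038 -0.1595 [-11.2945  -4.139   -4.1135] [-165.8  -39. ]
-0.038 -0.158 [-13.4859  -4.3757  -4.5939] [-165.8  -39.1]
0.03 -0.1685 [-0.1298  1.152  -0.5796] [-167.6   29.5]
0.03 -0.167 [ 0.0262  0.553  -0.561 ] [-166.9   30. ]
0.03 -0.1655 [-1.6568  0.2095 -2.0625] [-166.1   30.1]
0.03 -0.164 [-5.7504  0.752  -2.7481] [-166.1   30.1]
0.03 -0.1625 [-8.8729  0.3496 -4.0839] [-166.1   30.2]
0.03 -0.161 [-11.6116  -0.6952  -4.6092] [-166.    30.2]
0.03 -0.1595 [-14.1194  -0.4943  -4.7682] [-166.1   30.3]
[[-155.9054   46.6627]
 [-154.8514  -59.0194]
 [ -91.0075  -58.3826]
 [ -92.0615   47.2994]] ((-123.45648193359375, -5.859966278076172), (63.84706497192383, 105.68733978271484), 0.571413516998291) 21.7917
[[-155.8984   45.9566]
 [-154.8514  -59.0194]
 [ -91.0075  -58.3826]
 [ -92.0545   46.5934]] ((-123.45296478271484, -6.212993621826172), (63.84706497192383, 104.98124694824219), 0.571413516998291)
hubtop 0.20696110622311334 73
platen top 0.09406421762079506 431
block top 0.06581316007674605 23.025
```

Both sides stop at the same x (-166 mm), so the block is home and square. The hub and platen heights put the handle at about 0.6 rad. Now I'll turn it clockwise, pushing arm b3.

Run:
```python
from h import *
np.set_printoptions(precision=3,suppress=True)
r=.055;hz=.193;lead=22
def tgt(a,z): return pos(r*np.cos(np.radians(a)),r*np.sin(np.radians(a)),z)
def ang():
    q=w2p(state()['position']);return np.degrees(np.arctan2(q[1],q[0])),np.hypot(*q)
a=115.;arm=69.6
movel(tgt(a,.28),vel=.25);movel(tgt(a,hz+.001),vel=.15);sleep(.1)
f0=fp();prev=None;unw=a;stag=0;i=0
while state()['t']<58:
    i+=1
    swept=max(0,arm+lead-unw)
    a-=6 if swept<185 else 3
    movel(tgt(a,hz+.001-np.radians(swept)*.02/2/np.pi),vel=.1)
    f=fp()-f0;g,rr=ang();new=unw+((g-unw+180)%360-180)
    n=np.array([np.sin(np.radians(new)),-np.cos(np.radians(new))]);F=-(f[:2]@n)
    print(round(a),round(new,1),round(rr*1000,1),'F',round(F,1),f,round(state()['t'],1)) if i%4==0 or F>5 else 0
    stag=stag+1 if abs(new-unw)<.4 and F>15 else 0
    unw=new
    if np.hypot(f[0],f[1])>36 or (stag>=4 and F>30) :break
print('end',a,unw,F,state()['t'],state()['position'])
```

```text
91 90.5 55.0 F -0.3 [ 0.299  0.217 -0.499] 25.8
67 66.4 55.2 F -0.7 [ 0.27  -1.185  1.289] 26.8
43 42.4 55.3 F -0.4 [-0.001 -0.556 -0.332] 27.8
19 18.5 55.3 F -1.3 [ 1.111 -1.017 -0.712] 28.8
-5 -5.3 55.2 F -1.5 [-0.542 -1.477  0.101] 29.8
-29 -29.6 55.1 F -0.0 [ 0.458 -0.311 -0.153] 30.8
-53 -53.7 55.0 F 0.1 [ 0.645 -0.782  0.299] 31.8
-77 -77.8 55.1 F 0.7 [ 0.972 -1.218  0.554] 32.8
-98 -94.9 54.9 F 8.2 [8.321 0.737 1.498] 33.8
-101 -95.7 54.7 F 11.7 [11.703 -0.945  1.166] 34.0
-104 -96.3 54.5 F 14.9 [14.989 -0.201  0.802] 34.3
-107 -97.0 54.3 F 18.5 [18.399 -1.924  1.071] 34.5
-110 -97.7 54.1 F 23.2 [22.896 -3.514  0.395] 34.8
-113 -98.3 53.9 F 25.7 [25.1   -5.793 -2.297] 35.0
-116 -99.0 53.6 F 30.2 [29.163 -8.677 -3.324] 35.3
-119 -99.7 53.4 F 33.0 [ 31.583 -10.814  -5.236] 35.5
-122 -100.3 53.1 F 37.2 [ 35.224 -14.22   -8.144] 35.8
end -122.0 -100.34213844698218 37.20414078095153 35.7583 [0.559 0.081 0.185]
```

Resistance began near -93° finger angle, about 190° of arm sweep. I'll back off and check whether that is the platen bearing or a snag.

Run:
```python
from h import *
r=.055
a=np.radians(-75);movel(pos(r*np.cos(a),r*np.sin(a),.186),vel=.15)
movel(pos(r*np.cos(a),r*np.sin(a),.27),vel=.2);movel(pos(-.19,-.02,.30),vel=.3)
p,d=grab_frame('top');cal=get_calibration('top');W=cloud(cal,d);q=w2p(W)
cv2.imwrite('pics/t4.png',cv2.resize(p[150:270,180:330],None,fx=5,fy=5,interpolation=cv2.INTER_CUBIC))
m=(np.hypot(q[...,0],q[...,1])<.012);print('hubtop',np.median(W[...,2][m]),m.sum())
m=(q[...,0]>-.08)&(q[...,0]<-.04)&(abs(q[...,1])<.05)&(W[...,2]<.13);print('platen top',np.median(W[...,2][m]),m.sum())
B,rr,_=block(p,d,cal);print(B,rr)
hsv=cv2.cvtColor(p,cv2.COLOR_BGR2HSV)
rad=np.hypot(q[...,0],q[...,1]);m=(W[...,2]>.17)&(rad>.072)&(rad<.1)&(hsv[...,2]<60)&(q[...,0]>-.13)
n,l,st,ce=cv2.connectedComponentsWithStats(m.astype(np.uint8))
for i in range(1,n):
    if st[i,4]>10:
        X=ray(cal,ce[i],.183);w=w2p(X);print(w.round(4),np.degrees(np.arctan2(w[1],w[0])),st[i,4])
print(state()['t'])
```

```text
hubtop 0.19697553656444583 69
platen top 0.08385103591185265 480
[[-155.32158    46.850616]
 [-154.93878   -58.90796 ]
 [ -91.02934   -58.676636]
 [ -91.41214    47.08194 ]] ((-123.17546081542969, -5.9130096435546875), (63.90986633300781, 105.75926971435547), 0.20738565921783447)
[-0.0339 -0.079 ] -113.20209363252067 61
[0.0865 0.0089] 5.9058161317748175 65
[-0.0511  0.0686] 126.67332311368047 80
37.6667
```

View pics/t4.png

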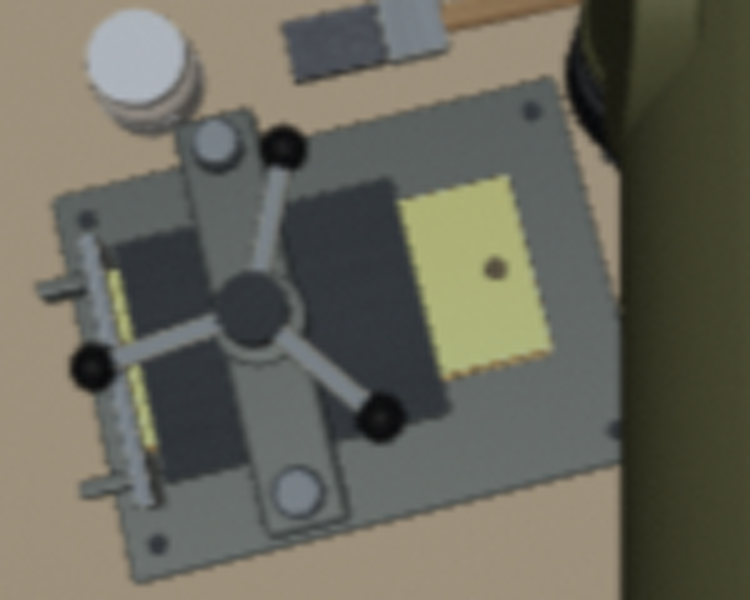

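The handle turned 183° (3.2 rad), which lowered the platen 10 mm onto the block, so h is about 4.1. It may only just be bearing. I'll push again farther out, with a higher force along the tangent, and look at it under load and after release.

```bash
cat >> h.py <<'E'
def arms(z=.182):
    p,d=grab_frame('top');cal=get_calibration('top');W=cloud(cal,d);q=w2p(W);v=cv2.cvtColor(p,cv2.COLOR_BGR2HSV)[...,2]
    rad=np.hypot(q[...,0],q[...,1]);m=(W[...,2]>.17)&(W[...,2]<.215)&(rad>.072)&(rad<.1)&(v<60)
    n,l,st,ce=cv2.connectedComponentsWithStats(m.astype(np.uint8));o=[]
    for i in range(1,n):
        if st[i,4]>25:
            w=w2p(ray(cal,ce[i],z));o.append((np.degrees(np.arctan2(w[1],w[0])).round(1),st[i,4]))
    hub=np.median(W[...,2][rad<.012]);return p,o,hub
E
python3 - <<'E'
from h import *
np.set_printoptions(precision=2,suppress=True)
r=.064
def pt(a,s=0):
    a=np.radians(a);return r*np.cos(a)+s*np.sin(a),r*np.sin(a)-s*np.cos(a)
movel(pos(*pt(-70),.27),vel=.25);movel(pos(*pt(-70),.185),vel=.15);sleep(.1)
f0=fp();s=0;ac=-70;z=.185
movel(pos(*pt(-90),z),vel=.1);ac=-90
while state()['t']<53:
    s+=.003
    movel(pos(*pt(ac,s),z),vel=.1)
    q=w2p(state()['position']);g=np.degrees(np.arctan2(q[1],q[0]))
    f=fp()-f0
    if ac-g>1.: s=max(0,s-np.radians(ac-g)*r);ac=g
    F=np.hypot(*f[:2]);print(round(g,1),round(np.hypot(*q)*1000,1),round(s,3),f,round(state()['t'],1))
    if F>58 or abs(f[2])>30:break
p,o,h=arms();print('load',o,h)
cv2.imwrite('pics/t5.png',cv2.resize(p[150:270,180:330],None,fx=5,fy=5,interpolation=cv2.INTER_CUBIC))
movel(pos(*pt(-70),z),vel=.15);movel(pos(*pt(-70),.27),vel=.25)
movel(pos(-.19,-.02,.30),vel=.3)
p,o,h=arms();print('free',o,h,state()['t'])
E
```

```text
-92.6 64.0 0.0 [ 0.4   0.2  -1.52] 40.1
-95.4 64.0 0.0 [ 1.06  0.91 -0.68] 40.4
-96.9 63.8 0.001 [ 3.97  0.55 -1.13] 40.6
-98.0 63.6 0.003 [ 7.93  0.27 -0.84] 40.9
-98.8 63.4 0.006 [11.84  0.71 -1.03] 41.1
-99.5 63.2 0.007 [14.14 -0.42 -2.45] 41.4
-100.3 63.0 0.01 [17.88 -1.72 -2.19] 41.6
-101.0 62.9 0.012 [21.16 -1.88 -2.9 ] 41.9
-101.8 62.6 0.015 [25.33 -2.54 -3.56] 42.1
-102.4 62.5 0.016 [27.91 -3.13 -3.64] 42.4
-103.2 62.3 0.019 [31.22 -4.46 -4.94] 42.6
-103.9 62.1 0.02 [34.09 -5.63 -5.75] 42.9
-104.7 61.9 0.023 [38.11 -8.5  -7.69] 43.1
-105.3 61.7 0.025 [42.22 -9.83 -7.07] 43.4
-106.1 61.5 0.028 [ 44.88 -11.61  -9.31] 43.6
-106.8 61.3 0.029 [ 48.76 -12.15  -9.41] 43.9
-107.7 61.1 0.032 [ 51.47 -15.67 -11.36] 44.1
-108.3 60.9 0.034 [ 56.41 -17.68 -12.49] 44.4
load [(np.float64(-5.2), np.int32(66))] 0.5874691675111778
free [(np.float64(-113.0), np.int32(60)), (np.float64(5.7), np.int32(66)), (np.float64(126.4), np.int32(77))] 0.1970572530637595 46.5
```

View pics/t5.png

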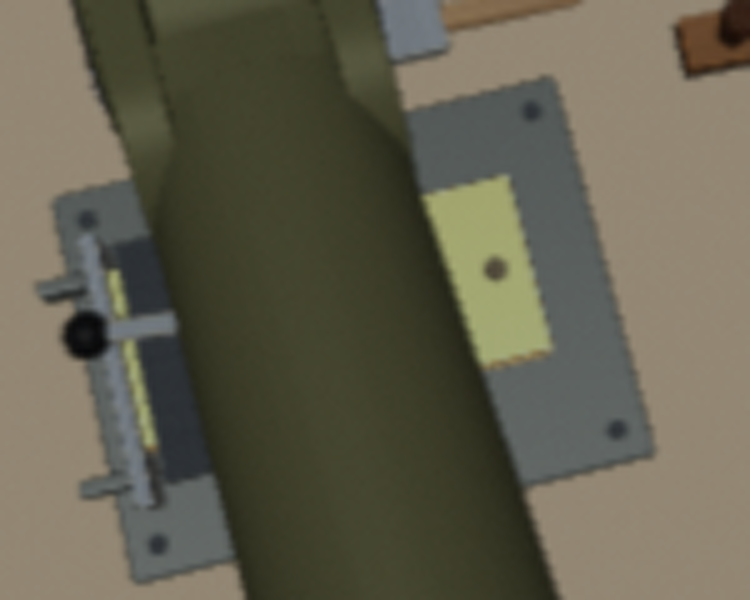

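Under load the arm went 11–12° past touch with a steadily growing force (about 3.6 N m). It sprang back when I withdrew quickly. I'll push once more and unload slowly, so thread friction keeps the preload.

Run:
```python
from h import *
np.set_printoptions(precision=2,suppress=True)
r=.064
def pt(a,s=0):
    a=np.radians(a);return r*np.cos(a)+s*np.sin(a),r*np.sin(a)-s*np.cos(a)
movel(pos(*pt(-75),.27),vel=.3);movel(pos(*pt(-75),.185),vel=.2);sleep(.1)
f0=fp();z=.185
movel(pos(*pt(-94),z),vel=.12);s=0
tr=[]
while s<.06:
    s+=.006;movel(pos(*pt(-99,s),z-.0005),vel=.06)
    f=fp()-f0;q=w2p(state()['position']);tr.append((s,np.degrees(np.arctan2(q[1],q[0])),f[0]))
    if np.hypot(*f[:2])>56:break
sleep(.3)
while s>-.012:
    s-=.004;movel(pos(*pt(-99,s),z-.0005),vel=.025)
    f=fp()-f0;q=w2p(state()['position']);tr.append((s,np.degrees(np.arctan2(q[1],q[0])),f[0]))
    if f[0]<1.5 and s<.004:break
print(np.array(tr),state()['t'])
movel(pos(*pt(-80),z),vel=.08);movel(pos(*pt(-75),.27),vel=.25)
movel(pos(-.19,-.02,.30),vel=.3)
p,o,h=arms();d=grab_frame('top')[1];B,rr,_=block(p,d,get_calibration('top'))
print('free',o,h,B,rr[2],state()['t']);cv2.imwrite('pics/t6.png',p)
```

```text
[[   0.01  -98.87   10.71]
 [   0.01 -100.35   17.12]
 [   0.02 -101.75   24.5 ]
 [   0.02 -103.11   30.92]
 [   0.03 -104.47   38.48]
 [   0.04 -105.75   46.43]
 [   0.04 -108.8    47.69]
 [   0.05 -111.86   50.25]
 [   0.05 -113.22   57.2 ]
 [   0.05 -111.8    52.56]
 [   0.05 -110.87   48.01]
 [   0.04 -109.95   43.64]
 [   0.04 -108.96   38.78]
 [   0.03 -107.97   33.91]
 [   0.03 -106.92   30.02]
 [   0.03 -105.86   25.95]
 [   0.02 -104.79   20.72]
 [   0.02 -103.69   17.64]
 [   0.01 -102.59   13.46]
 [   0.01 -101.35   10.05]
 [   0.01  -99.71    6.67]
 [   0.    -98.09    4.42]
 [  -0.    -96.56    2.64]
 [  -0.01  -94.04    0.07]] 55.625
free [(np.float64(-113.9), np.int32(64)), (np.float64(5.4), np.int32(66)), (np.float64(126.1), np.int32(77))] 0.19674197092461307 [[-155.32   46.16]
 [-154.94  -58.98]
 [ -91.03  -58.75]
 [ -91.41   46.39]] 0.20738565921783447 57.4167
```

Run:
```python
from h import *
print(close_job(),state()['t'])
```

```text
the job is handed in; nothing more can be done
the job is handed in; nothing more can be done
```

The job is handed in at about 57 s: the block is home and square against the back stop, and the platen was pushed down on it (peak about 57 N on the handle arm) and now bears on it, though the handle sprang back to about the touch point (4.1 rad) on release, so how firmly it bears now is unconfirmed.

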